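# Nest the laundry measuring cups under the shelf and cover them

### The job

Put the detergent measuring set away: nest the blue cup in the grey tub that stands under the wire shelf, then the white cup in the blue one, each upright and fully home: the blue cup standing on the insert inside the tub, wherever that is set, and the white cup with its lip flat on the blue rim. Then set the red lid level and seated on the white cup. Lower each piece gently until it rests, do not drop or force it, let go of everything, do not bump the shelf, and leave the bottle, the jar and the brush undisturbed.

Things in the scene. Friction and masses are not known exactly. Their poses are not given: they have to be found in the camera images.
- rack: White wire shelf on two posts, fixed. Origin on the counter near the tub; z up, x points from the open front in under the shelf. Shelf 280 mm wide (y), 125 mm deep (x = +15 to +140 mm), underside 263 mm and top 277 mm up; 18 mm posts at x = +131, y = +-134 mm, on 6 mm foot plates; all else below is open. Seen from the robot it stands on the right, open to the left.
- shelf_edge (a point): Middle of the lower front edge of the shelf (rack frame x = +15, y = 0, z = 263 mm), a 14 mm square bar along the rack's y. An upright gripper over the tub would hit this bar; one that leans back to the rack's -x by 35 to 40 degrees passes. Axes as the rack's.
- tub: Grey round tub with a steel band, fixed, open on top, 66 mm high, 84 mm outside and 67 mm inside diameter. Inside, a rigid steel disc (the insert) is set at an unknown height, its top 22 to 46 mm above the tub's origin, different each time. The axis is within 5 mm of x = 0 and 20 mm of y = 0 in the rack frame. Origin: centre of the underside; z up.
- cup_m: Loose blue cup, upright, 78 mm high, 50 to 100 g. Origin: centre of the underside; z up. Foot widens from 50 to 62 mm diameter in the lowest 10 mm; wall 62 outside, 55.6 inside; lip ring 75 mm across at 46 to 50 mm height; above it a 62 mm wide, 28 mm tall collar to grip. Nested, it stands on the tub's insert and the lip stays clear of the rim.
- cup_s: Loose white cup, upright, 68 mm high, 35 to 70 g. Origin: centre of the underside; z up. Foot widens from 39 to 51 mm diameter in the lowest 10 mm; wall 51 outside, 44.6 inside; lip ring 63 mm across at 36 to 40 mm height; above it a 51 mm wide, 28 mm tall collar to grip. Nested, the lip rests on the blue rim and the origin is 42 mm above the blue cup's.
- lid: Loose red lid, right way up, 28 to 56 g. Origin: centre of the underside; z up. Locating plug 40 mm diameter, 0 to 6 mm height; plate 57 mm diameter, 6 to 11 mm; upright round knob 16 mm diameter, 11 to 39 mm. Seated, the plug is in the white cup's mouth, the plate on its rim and the origin 62 mm above the white cup's.
- bottle: Bystander: orange detergent bottle, 190 mm high, 72 mm diameter, upright. Origin: centre of the underside.
- jar: Bystander: green glass jar, 100 mm high, 72 mm diameter, upright. Origin: centre of the underside.
- brush: Bystander: scrubbing brush lying flat, bristles down, 130 x 50 x 36 mm, long along its x. Origin: centre of the underside.
Mind the look-alikes: they are no part of the job. What is shaped like the cup_s but orange is not meant. There is more than one size of the cup_m; the one meant has the size given above.

How it is judged (in metres and radians):
On the way, in this order (a step that is already met when the one before it is completed fails the run):
1. the blue cup sits in the grey tub, standing on its insert (z of cup_m in the frame of tub between 0.018 and 0.049 m and contact force between cup_m and tub above 0.2 N and horizontal distance between cup_m and tub below 0.005 m and angle between cup_m's own z axis and vertical below 0.06 rad), for 0.2 s.
2. the white cup sits fully home in the blue cup (all of step 1 and z of cup_s in the frame of cup_m between 0.038 and 0.045 m and horizontal distance between cup_s and cup_m below 0.005 m and angle between cup_s's own z axis and vertical below 0.06 rad), for 0.2 s.
3. the red lid sits level on the white cup (all of step 2 and z of lid in the frame of cup_s between 0.058 and 0.065 m and horizontal distance between lid and cup_s below 0.005 m and angle between lid's own z axis and vertical below 0.06 rad), for 0.2 s.
At the end, for the whole second after the job is handed in: The blue cup stands on the insert in the tub, the white cup is nested in the blue cup and the lid seated on the white cup (both within 3 mm of their seated heights): each on the axis of the one below within 5 mm, level within 0.06 rad, at rest and released (all of step 3 and linear speed of each of cup_m, cup_s, lid below 0.02 m/s and contact force between the fingers and cup_m below 0.1 N and contact force between the fingers and cup_s below 0.1 N and contact force between the fingers and lid below 0.1 N); the robot touches nothing.
It fails at once if the bottle, jar or brush is pushed more than 25 mm or tipped (distance of any of bottle, jar, brush from where it was at the start of the episode above 0.025 m or angle between any of bottle, jar, brush's own z axis and vertical above 0.3 rad).
It fails at once if the robot bumps the wire shelf with more than 10 N (contact force between any of the arm, the fingers and rack above 10 N).
It fails at once if a piece is pressed with more than 30 N onto the one below (contact force between cup_m and tub above 30 N or contact force between cup_s and cup_m above 30 N or contact force between lid and cup_s above 30 N).
It fails at once if a cup or the lid is dropped (it falls free faster than 0.25 m/s, about 3 mm) ((linear speed of cup_m above 0.25 m/s and contact force between the fingers and cup_m below 0.1 N) or (linear speed of cup_s above 0.25 m/s and contact force between the fingers and cup_s below 0.1 N) or (linear speed of lid above 0.25 m/s and contact force between the fingers and lid below 0.1 N)).
It also fails if it takes over 72 s, if anything falls off the work surface, if the arm or the gripper's body presses on something with over 40 N, if the wrist force passes 120 N, or if a joint passes its speed limit or range.

### The arm

A 6-joint arm with a two-finger parallel gripper is mounted at the origin on the work surface. World frame = base frame: x ahead of the robot, y to its left, z up, the work surface at z = 0. Lengths are in m, angles in degrees, forces in N, time in s.
With the tool pointing down it reaches from about 0.35 to 0.925 m from the base axis. Payload 6.4 kg.
Tool frame: the origin (TCP) lies between the finger pads; the fingertips stand 17 mm ahead of it and the grasp point (between the pads) lies 2 mm behind it; z points along the fingers, y is the line along which they close (so a half turn about z gives the same grasp; the last joint's range is limited). The gripper opens to 94 mm and grips with 3 to 60 N. Pads are 16 mm wide; open, the fingers measure 119 mm over their backs; the gripper's body (75 mm by 177 mm) begins 78 mm behind the grasp point.
Start: joints at [-84.001, 14.043, 89.255, -0, 76.702, -9.975], TCP at [0.179, -0.625, 0.222] pointing down, gripper open.
Joint ranges: [-179.41, 179.41], [-58.25, 129.5], [7.25, 145.43], [-54.29, 234.29], [11.92, 165.04], [-157.13, 157.13]. Speed limits (degrees/s): [147.25, 147.25, 180, 180, 180, 180].

### API

Orientations are given as a 3x3 rotation matrix whose columns are the frame's x, y, z axes.
In Python, from rig import sensors, imaging, workorder gives the robot as it stands.
- The arm moves only by the tool step_arm, never from a script. Its argument "series" is text: rows parted by semicolons, each of 7 numbers parted by spaces: the shift along the tool's x, y, z in units of 0.4 m (1.0 is 0.4 m), then the turn, a rotation vector about the tool's x, y, z in units of 360 degrees (1.0 is 360 degrees), then the opening, from 0 (shut) to 1 (fully open). A call has exactly 8 rows; each row shifts and turns the commanded pose from where the row before left it, along the tool's axes as they then stand; what a row does not reach is not made up. A row lasts 1/12 s, in which the tool goes at most 41.7 mm and 7.16 degrees, less where a joint would pass 70% of its speed; a pose out of reach is approached as far as the arm can. A call with a number of a shift or a turn outside -1 to 1 is refused whole. A call with a gripper value outside its range is refused whole. The fingers move at their own pace and stop on an object; "newtons" is the grip in N (left out, the last holds). Time passes only in rows, so rows that do not move let the fingers close, or fill a call up. It gives the time, the measured TCP pose, the force, the opening and the grip force at its end, in the units of the state.
- sensors.read_state(): the state, without advancing time (a new reading comes with each control period).
- imaging.grab_frame(name): name is "side" or "top" or "wrist"; returns a dict with "img" (384x512x3 uint8, red, green, blue), "depth" (384x512 float32, m along the optical axis (not along the pixel's ray), 0 where there is no reading), "K" (3x3 intrinsics, pixels), "k1" (the pictures are not rectified: a ray, as slopes to the right and down, at radius r is drawn at 1 + k1 r^2 times it, then the intrinsics apply), "R" (3x3) and "t" (3): a world point X has camera coordinates R X + t. Camera axes: x right, y down, z forward; pixel columns grow to the right and rows downward; lengths in m; the calibration is good to about 2 mm. A picture is of the moment at which its call begins.
- workorder.job_done(): hands the job in; it is judged then, once.
The state is a dict: "clock": time; "qpos": joint angles; "qd": joint speeds; "effort": joint torques, N m; "tcp_pos": TCP position; "tool_rot": TCP orientation; "ft_force": force on the tool from outside, world axes, zero at the start; "ft_torque": the same for the moment, N m; "finger_gap": finger opening in m; "finger_force": force on a finger pad.
Only numpy, scipy, OpenCV 4.12 (cv2) and the standard library are available. Lean on these libraries where they do the work, as an engineer would, in place of code of your own. Each camera call takes 0.05 s, during which the arm holds its last target. There are 200 camera calls.

## Working session

There is one attempt and no reset: what is moved stays moved. The work goes in short steps, Python scripts to look and compute and a tool call to move; the robot and the scene stay as the last step left them, time stands still between calls to the robot, and variables do not carry over. Pictures are saved under pics/ and viewed, at most 10 in all, crops included, and the job is handed in when it is done.

Besides the shell and the picture viewer there is one more tool, called after "Emit:" as name(argument=value, ...) on one line, values as JSON. step_arm: Moves the arm, as the interface text tells. Shifts and turns lie within -1 to 1; 1 stands for 0.4 m of shift or 360 degrees of turn. Its arguments: {"type":"object","properties":{"series":{"type":"string"},"newtons":{"type":"number"}},"required":["series"]}

```bash
mkdir -p pics; cat > h.py <<'E'
import numpy as np, cv2
from rig import sensors, imaging, workorder
def grab(n):
    f=imaging.grab_frame(n); return f
def cloud(f):
    # world xyz per pixel
    K=f["K"];h,w=f["depth"].shape
    u,v=np.meshgrid(np.arange(w),np.arange(h))
    p=np.stack([u,v],-1).reshape(-1,1,2).astype(float)
    d=np.array([f["k1"],0,0,0,0.])
    n=cv2.undistortPoints(p,K,d,None,None).reshape(h,w,2) if abs(f["k1"])>0 else None
    if n is None: n=np.stack([(u-K[0,2])/K[0,0],(v-K[1,2])/K[1,1]],-1)
    z=f["depth"][...,None]
    c=np.concatenate([n*z,z],-1)
    X=(c-f["t"])@f["R"]
    X[f["depth"]<=0]=np.nan
    return X
E
python3 - <<'E'
from h import *
a=[]
for n in("top","side"):
    f=grab(n); np.savez(f"{n}.npz",**f); print(n,f["k1"],f["K"].ravel().round(1),(-f["R"].T@f["t"]).round(3)); cv2.imwrite(f"pics/{n}0.png",f["img"][...,::-1])
s=sensors.read_state();print(s)
E
```

```text
top -0.095573915153629 [452.5   0.  247.2   0.  452.5 189.5   0.    0.    1. ] [ 0.262 -0.012  1.48 ]
side -0.03601956890251824 [388.    0.  257.9   0.  388.  185.3   0.    0.    1. ] [0.321 0.82  0.864]
{'clock': 0.1, 'qpos': array([-8.40019583e+01,  1.40801022e+01,  8.93154453e+01,  7.41027489e-04,
        7.67019375e+01, -9.97398196e+00]), 'qd': array([ 0.04309655, -0.10496628, -0.25988859, -0.05764703, -0.08851887,
        0.00378337]), 'effort': array([-1.29441993e-03, -4.16920853e+01, -3.15524304e+01,  6.86473539e-02,
        3.10241338e-02, -5.50629818e-05]), 'tcp_pos': array([ 0.17882874, -0.62440078,  0.22147898]), 'tool_rot': array([[ 9.61397016e-01,  2.75164951e-01, -1.65272737e-04],
       [ 2.75164829e-01, -9.61395574e-01,  1.69343436e-03],
       [ 3.07081303e-04, -1.67353998e-03, -9.99998552e-01]]), 'ft_force': array([-0.05781888, -0.3386745 , -0.04586863]), 'ft_torque': array([ 0.03015846,  0.00484283, -0.04011705]), 'finger_force': 0.0, 'finger_gap': 0.09381962856214818}
```

View pics/top0.png

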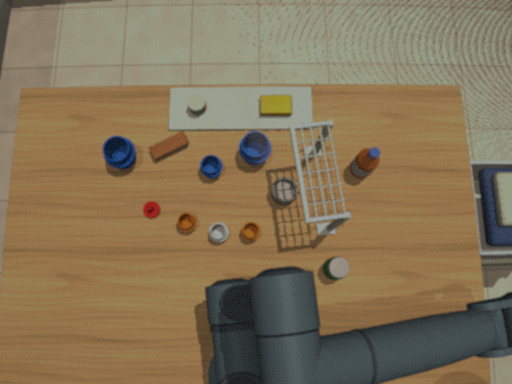

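View pics/side0.png

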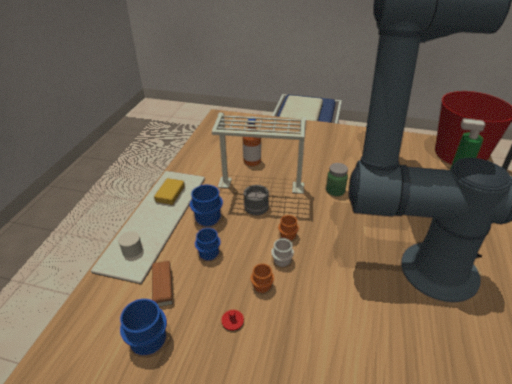

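The top view shows blue cups at (119,152), (255,148) and (210,167), the white cup at (218,232), orange look-alikes at (187,221) and (251,231), and the lid at (151,210). The tub is at (284,191) and the rack at about (320,175). I'll measure each one.

```bash
python3 - <<'E'
from h import *
f=dict(np.load("top.npz")); X=cloud(f)
hsv=cv2.cvtColor(f["img"],cv2.COLOR_RGB2HSV)
def rep(n,u,v,r=22,zmin=.012):
    P=X[v-r:v+r,u-r:u+r].reshape(-1,3);c=hsv[v,u]
    P=P[P[:,2]>zmin]; zt=np.percentile(P[:,2],97)
    T=P[P[:,2]>zt-.012]
    (cx,cy),R=cv2.minEnclosingCircle(T[:,:2].astype(np.float32))
    (ax,ay),RA=cv2.minEnclosingCircle(P[:,:2].astype(np.float32))
    print(n,"top z %.3f c %.3f %.3f d %.3f | all c %.3f %.3f d %.3f"%(zt,cx,cy,2*R,ax,ay,2*RA),"minz %.3f"%P[:,2].min())
rep("blueA",119,152);rep("blueB",255,148,20);rep("blueC",210,167,15)
rep("white",218,232,14);rep("or1",187,221,14);rep("or2",251,231,14);rep("lid",151,210,12,.004)
rep("tub",284,191,16);rep("jar",336,267,15)
P=X[110:240,285:355].reshape(-1,3);P=P[(P[:,2]>.268)&(P[:,2]<.29)]
r=cv2.minAreaRect(P[:,:2].astype(np.float32));print(r,cv2.boxPoints(r).round(3).tolist(),np.median(P[:,2]))
f=dict(np.load("side.npz")); X=cloud(f)
for n,u,v,r in(("blueC",208,244,18),("white",283,252,14),("lid",232,320,14),("tub",257,199,15),("blueA",143,325,28)): rep(n+" side",u,v,r,.004)
im=cv2.resize(dict(np.load("top.npz"))["img"][120:260,90:360],(0,0),fx=2.9,fy=2.9,interpolation=cv2.INTER_CUBIC);cv2.imwrite("pics/crop.png",im[...,::-1])
E
```

```text
blueA top z 0.112 c 0.702 0.397 d 0.092 | all c 0.701 0.396 d 0.108 minz 0.012
blueB top z 0.112 c 0.713 -0.049 d 0.089 | all c 0.744 -0.051 d 0.172 minz 0.012
blueC top z 0.080 c 0.656 0.096 d 0.064 | all c 0.656 0.096 d 0.077 minz 0.012
white top z 0.071 c 0.441 0.071 d 0.052 | all c 0.441 0.070 d 0.063 minz 0.012
or1 top z 0.072 c 0.474 0.173 d 0.051 | all c 0.475 0.174 d 0.064 minz 0.012
or2 top z 0.071 c 0.443 -0.033 d 0.052 | all c 0.443 -0.033 d 0.063 minz 0.012
lid top z 0.040 c 0.520 0.296 d 0.017 | all c 0.521 0.301 d 0.094 minz 0.004
tub top z 0.073 c 0.573 -0.142 d 0.084 | all c 0.574 -0.146 d 0.094 minz 0.012
jar top z 0.105 c 0.323 -0.298 d 0.064 | all c 0.322 -0.296 d 0.070 minz 0.012
((0.581336259841919, -0.21977493166923523), (0.2868638336658478, 0.12491236627101898), 7.090358257293701) [[0.4309999942779541, -0.17599999904632568], [0.44699999690055847, -0.29899999499320984], [0.7310000061988831, -0.2639999985694885], [0.7160000205039978, -0.14000000059604645]] 0.27449211766921283
blueC side top z 0.080 c 0.661 0.100 d 0.065 | all c 0.678 0.064 d 0.157 minz 0.004
white side top z 0.070 c 0.445 0.073 d 0.054 | all c 0.447 0.043 d 0.123 minz 0.005
lid side top z 0.040 c 0.525 0.297 d 0.017 | all c 0.531 0.286 d 0.085 minz 0.004
tub side top z 0.069 c 0.579 -0.138 d 0.088 | all c 0.584 -0.180 d 0.173 minz 0.004
blueA side top z 0.112 c 0.705 0.399 d 0.090 | all c 0.734 0.370 d 0.186 minz 0.004
```

View pics/crop.png

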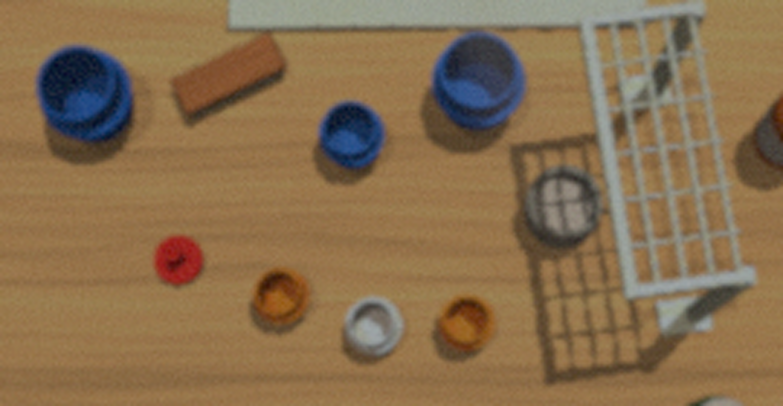

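The blue cup meant is the small one at top pixel (210,167): it measures about 80 mm high and 64 mm across, while the other two are about 112 mm. The white cup at (218,232) and the lid at (151,210) are the only ones of their colour. The rack front is confirmed, with its +x at about (0.128,-0.992), and the tub is at about (0.575,-0.140).

```bash
cat >> h.py <<'E'
from scipy.spatial.transform import Rotation as Ro
rx=np.array([.128,-.992,0]);rx/=np.linalg.norm(rx);ry=np.array([-rx[1],rx[0],0])
def Rt(a=37):
    a=np.radians(a);z=np.sin(a)*rx-np.cos(a)*np.array([0,0,1.]);return np.c_[np.cross(ry,z),ry,z]
def plan(g,R=None,n=8):
    """grasp-point target g (2 mm behind TCP); constant rows, straight if no turn"""
    s=sensors.read_state();C=s["tool_rot"];R=C if R is None else R
    p=np.array(g)+.002*R[:,2]
    rv=Ro.from_matrix(C.T@R).as_rotvec(degrees=True)/360/n
    d=C.T@(p-s["tcp_pos"])/.4/n
    print("rows",n,"shift",d.round(4),"turn",rv.round(5),"|mm/row|",round(np.linalg.norm(d)*400,1))
def now():
    s=sensors.read_state();R=s["tool_rot"];print("t %.2f"%s["clock"],"grasp",(s["tcp_pos"]-.002*R[:,2]).round(4),"q",s["qpos"].round(0),"F",s["ft_force"].round(2),"gap %.4f ff %.1f"%(s["finger_gap"],s["finger_force"]),"err deg",np.degrees(Ro.from_matrix(R.T@Rt()).magnitude()).round(2))
E
python3 -c "
from h import *
plan((.42,.05,.36),n=24)"
```

```text
rows 24 shift [ 0.0435 -0.0606 -0.0141] turn [0. 0. 0.] |mm/row| 30.4
```

Emit:
step_arm(series="0.04 -0.05 -0.04 0 0 0 1;0.0435 -0.06 -0.03 0 0 0 1;0.0435 -0.06 -0.03 0 0 0 1;0.0435 -0.06 -0.03 0 0 0 1;0.0435 -0.06 -0.03 0 0 0 1;0.0435 -0.06 -0.03 0 0 0 1;0.0435 -0.06 -0.03 0 0 0 1;0.0435 -0.06 -0.03 0 0 0 1")

```text
clock: 0.77
tcp_pos: [0.2598, -0.4046, 0.3225]
tool_rot: [[0.961, 0.275, -0.0], [0.275, -0.961, 0.001], [0.0, -0.001, -1.0]]
ft_force: [-0.3, -0.8, 0.2]
finger_gap: 0.0939
finger_force: 0.0
```

Emit:
step_arm(series="0.0435 -0.06 -0.01 0 0 0 1;0.0435 -0.06 -0.01 0 0 0 1;0.0435 -0.06 -0.01 0 0 0 1;0.0435 -0.06 -0.01 0 0 0 1;0.0435 -0.06 -0.01 0 0 0 1;0.0435 -0.06 -0.01 0 0 0 1;0.0435 -0.06 -0.01 0 0 0 1;0.0435 -0.06 -0.01 0 0 0 1")

```text
clock: 1.43
tcp_pos: [0.3406, -0.1819, 0.3543]
tool_rot: [[0.962, 0.275, -0.0], [0.275, -0.962, 0.0], [-0.0, -0.0, -1.0]]
ft_force: [-0.0, 0.3, 0.5]
finger_gap: 0.0944
finger_force: 0.0
```

Emit:
step_arm(series="0.0435 -0.06 0 0 0 0 1;0.0435 -0.06 0 0 0 0 1;0.0435 -0.06 0 0 0 0 1;0.0435 -0.06 0 0 0 0 1;0.0435 -0.06 0 0 0 0 1;0.0435 -0.06 0 0 0 0 1;0.0435 -0.06 0 0 0 0 1;0.0435 -0.06 0 0 0 0 1")

```text
clock: 2.1
tcp_pos: [0.4216, 0.0412, 0.3541]
tool_rot: [[0.961, 0.275, -0.0], [0.275, -0.961, -0.0], [-0.0, -0.0, -1.0]]
ft_force: [-0.1, -0.2, -0.3]
finger_gap: 0.094
finger_force: 0.0
```

```bash
python3 -c "
from h import *
now();plan((.5,.12,.32),Rt(),16)"
```

```text
t 2.10 grasp [0.4216 0.0412 0.3561] q [-10. -23. 110.  -0.  92.  64.] F [-0.1  -0.15 -0.28] gap 0.0940 ff 0.0 err deg 88.03
rows 16 shift [ 0.0151 -0.0083  0.0056] turn [-0.00455 -0.00529 -0.0136 ] |mm/row| 7.3
```

Emit:
step_arm(series="0 0 0 -0.00455 -0.0053 -0.0136 1;0 0 0 -0.00455 -0.0053 -0.0136 1;0 0 0 -0.00455 -0.0053 -0.0136 1;0 0 0 -0.00455 -0.0053 -0.0136 1;0 0 0 -0.00455 -0.0053 -0.0136 1;0 0 0 -0.00455 -0.0053 -0.0136 1;0 0 0 -0.00455 -0.0053 -0.0136 1;0 0 0 -0.00455 -0.0053 -0.0136 1")

```text
clock: 2.77
tcp_pos: [0.4215, 0.0396, 0.3541]
tool_rot: [[0.549, 0.832, -0.08], [0.773, -0.542, -0.33], [-0.318, 0.119, -0.941]]
ft_force: [-0.1, -0.3, 0.4]
finger_gap: 0.0937
finger_force: 0.0
```

Emit:
step_arm(series="0 0 0 -0.00455 -0.0053 -0.0136 1;0 0 0 -0.00455 -0.0053 -0.0136 1;0 0 0 -0.00455 -0.0053 -0.0136 1;0 0 0 -0.00455 -0.0053 -0.0136 1;0 0 0 -0.00455 -0.0053 -0.0136 1;0 0 0 -0.00455 -0.0053 -0.0136 1;0 0 0 -0.00455 -0.0053 -0.0136 1;0 0 0 -0.00455 -0.0053 -0.0136 1")

```text
clock: 3.43
tcp_pos: [0.4215, 0.0396, 0.354]
tool_rot: [[-0.107, 0.991, 0.078], [0.79, 0.132, -0.598], [-0.603, -0.003, -0.797]]
ft_force: [-1.0, 0.5, -0.0]
finger_gap: 0.094
finger_force: 0.0
```

```bash
python3 -c "
from h import *
now();plan((.657,.14,.17),Rt(),16)"
```

```text
t 3.43 grasp [0.4213 0.0408 0.3556] q [ 12. -18. 112. -37.  89.   6.] F [-1.03  0.46 -0.04] gap 0.0940 ff 0.0 err deg 0.33
rows 16 shift [0.0258 0.0386 0.0167] turn [0.e+00 2.e-05 5.e-05] |mm/row| 19.7
```

Emit:
step_arm(series="0.0258 0.0386 0.0167 0 0 0 1;0.0258 0.0386 0.0167 0 0 0 1;0.0258 0.0386 0.0167 0 0 0 1;0.0258 0.0386 0.0167 0 0 0 1;0.0258 0.0386 0.0167 0 0 0 1;0.0258 0.0386 0.0167 0 0 0 1;0.0258 0.0386 0.0167 0 0 0 1;0.0258 0.0386 0.0167 0 0 0 1")

```text
clock: 4.1
tcp_pos: [0.5401, 0.0891, 0.2608]
tool_rot: [[-0.103, 0.992, 0.076], [0.792, 0.128, -0.597], [-0.602, -0.002, -0.798]]
ft_force: [-0.9, -0.5, -0.2]
finger_gap: 0.0939
finger_force: 0.0
```

Emit:
step_arm(series="0.0258 0.0386 0.0167 0 0 0 1;0.0258 0.0386 0.0167 0 0 0 1;0.0258 0.0386 0.0167 0 0 0 1;0.0258 0.0386 0.0167 0 0 0 1;0.0258 0.0386 0.0167 0 0 0 1;0.0258 0.0386 0.0167 0 0 0 1;0.0258 0.0386 0.0167 0 0 0 1;0.0258 0.0386 0.0167 0 0 0 1")

```text
clock: 4.77
tcp_pos: [0.6582, 0.1383, 0.1682]
tool_rot: [[-0.103, 0.992, 0.076], [0.792, 0.128, -0.597], [-0.602, -0.002, -0.798]]
ft_force: [0.4, 0.1, -0.1]
finger_gap: 0.0942
finger_force: 0.0
```

```bash
python3 - <<'E'
from h import *
now();f=grab("wrist");np.savez("w1.npz",**f);cv2.imwrite("pics/w1.png",f["img"][...,::-1])
X=cloud(f);P=X.reshape(-1,3);h=cv2.cvtColor(f["img"],cv2.COLOR_RGB2HSV).reshape(-1,3)
m=(h[:,0]>100)&(h[:,0]<130)&(h[:,1]>120)&(np.hypot(P[:,0]-.657,P[:,1]-.097)<.06)
B=P[m];print(len(B),np.nanpercentile(B[:,2],[2,50,95,99]))
T=B[B[:,2]>.072];c,R=cv2.minEnclosingCircle(T[:,:2].astype(np.float32));print(c,2*R)
L=B[(B[:,2]>.043)&(B[:,2]<.053)];c,R=cv2.minEnclosingCircle(L[:,:2].astype(np.float32));print(c,2*R)
E
```

```text
t 4.77 grasp [0.6581 0.1395 0.1698] q [ 16.  27.  85. -38.  78.  20.] F [ 0.42  0.09 -0.13] gap 0.0942 ff 0.0 err deg 0.1
4599 [0.01741489 0.05377647 0.0776959  0.0783468 ]
(0.6588749289512634, 0.0983802080154419) 0.06301463395357132
(0.6586164832115173, 0.09936615824699402) 0.0737762302160263
```

View pics/w1.png

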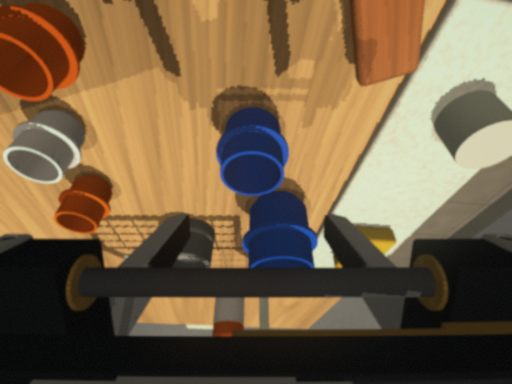

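The wrist view shows the target blue cup at (252,150), 78 mm high with a 63 mm collar. It stands at (0.6588,0.0985), with the big blue cup behind it. I'll descend now.

```bash
python3 -c "
from h import *
plan((.6588,.0985,.0735),Rt(),7)"
```

```text
rows 7 shift [ 0.0084 -0.0017  0.0354] turn [-6.e-05  0.e+00  6.e-05] |mm/row| 14.6
```

Emit:
step_arm(series="0.0084 -0.0017 0.0354 0 0 0 1;0.0084 -0.0017 0.0354 0 0 0 1;0.0084 -0.0017 0.0354 0 0 0 1;0.0084 -0.0017 0.0354 0 0 0 1;0.0084 -0.0017 0.0354 0 0 0 1;0.0084 -0.0017 0.0354 0 0 0 1;0.0084 -0.0017 0.0354 0 0 0 1;0 0 0 0 0 0 1", newtons=15)

```text
clock: 5.48
tcp_pos: [0.6561, 0.0951, 0.0724]
tool_rot: [[-0.105, 0.992, 0.071], [0.791, 0.126, -0.598], [-0.602, -0.006, -0.798]]
ft_force: [-0.2, 0.1, -1.4]
finger_gap: 0.0941
finger_force: 0.0
```

Emit:
step_arm(series="0 0 0 0 0 0 0.6;0 0 0 0 0 0 0.6;0 0 0 0 0 0 0.5;0 0 0 0 0 0 0.4;0 0 0 0 0 0 0.3;0 0 0 0 0 0 0.3;0 0 0 0 0 0 0.3;0 0 0 0 0 0 0.3", newtons=15)

```text
clock: 6.15
tcp_pos: [0.6588, 0.0971, 0.077]
tool_rot: [[-0.102, 0.992, 0.078], [0.792, 0.128, -0.597], [-0.602, 0.001, -0.798]]
ft_force: [-0.1, 1.2, 2.4]
finger_gap: 0.0615
finger_force: 15.0
```

```bash
python3 -c "
from h import *
now();plan((.6588,.0985,.1935),None,8)"
```

```text
t 6.15 grasp [0.6586 0.0983 0.0786] q [ 12.  32.  89. -40.  69.  23.] F [-0.1   1.17  2.45] gap 0.0615 ff 15.0 err deg 0.06
rows 8 shift [-0.0216  0.0001 -0.0287] turn [0. 0. 0.] |mm/row| 14.4
```

Emit:
step_arm(series="-0.01 0 -0.014 0 0 0 0.3;-0.0216 0 -0.0287 0 0 0 0.3;-0.0216 0 -0.0287 0 0 0 0.3;-0.0216 0 -0.0287 0 0 0 0.3;-0.0216 0 -0.0287 0 0 0 0.3;-0.0216 0 -0.0287 0 0 0 0.3;-0.0216 0 -0.0287 0 0 0 0.3;-0.0216 0 -0.0287 0 0 0 0.3")

```text
clock: 6.82
tcp_pos: [0.6584, 0.0972, 0.1856]
tool_rot: [[-0.102, 0.992, 0.077], [0.792, 0.128, -0.597], [-0.602, 0.0, -0.798]]
ft_force: [-0.1, 0.1, -1.3]
finger_gap: 0.061
finger_force: 15.0
```

```bash
python3 - <<'E'
from h import *
now();
f=grab("wrist");X=cloud(f);P=X.reshape(-1,3);cv2.imwrite("pics/w2.png",f["img"][...,::-1])
s=sensors.read_state();g=s["tcp_pos"]-.002*s["tool_rot"][:,2]
h=cv2.cvtColor(f["img"],cv2.COLOR_RGB2HSV).reshape(-1,3)
m=(h[:,0]>100)&(h[:,0]<130)&(h[:,1]>120)&(np.linalg.norm(P-g,axis=1)<.07)
B=P[m]-g;print(len(B),np.nanpercentile(B[:,2],[1,50,99]),np.median(B,0))
# tub: from top camera
f=grab("top");X=cloud(f);P=X.reshape(-1,3)
r=np.hypot(P[:,0]-.575,P[:,1]+.14)
T=P[(r<.052)&(P[:,2]>.06)&(P[:,2]<.075)];I=P[(r<.025)&(P[:,2]<.06)&(P[:,2]>.01)]
print(len(T),T.mean(0),cv2.minEnclosingCircle(T[:,:2].astype(np.float32)),"insert z",np.percentile(I[:,2],[10,50,90]),len(I))
q=np.c_[T[:,:2],np.ones(len(T))];
plan((.58,-.07,.22),None,8)
E
```

```text
t 6.82 grasp [0.6583 0.0984 0.1872] q [ 12.  24.  87. -38.  77.  17.] F [-0.1   0.11 -1.34] gap 0.0610 ff 15.0 err deg 0.03
9922 [-0.06091035 -0.02302836 -0.00400666] [-0.00227582  0.02117852 -0.02302836]
208 [ 0.57311675 -0.14224165  0.06661335] ((0.5729869604110718, -0.1420598030090332), 0.04227343946695328) insert z [0.04128021 0.04606728 0.05008811] 183
rows 8 shift [-0.045  -0.0315  0.0218] turn [0. 0. 0.] |mm/row| 23.6
```

Emit:
step_arm(series="-0.0225 -0.016 0.011 0 0 0 0.3;-0.045 -0.0325 0.022 0 0 0 0.3;-0.045 -0.0325 0.022 0 0 0 0.3;-0.045 -0.0325 0.022 0 0 0 0.3;-0.045 -0.0325 0.022 0 0 0 0.3;-0.045 -0.0325 0.022 0 0 0 0.3;-0.045 -0.0325 0.022 0 0 0 0.3;-0.0225 -0.016 0.011 0 0 0 0.3")

```text
clock: 7.58
tcp_pos: [0.5837, -0.0533, 0.2095]
tool_rot: [[-0.102, 0.992, 0.073], [0.792, 0.126, -0.598], [-0.602, -0.003, -0.798]]
ft_force: [-0.1, -0.1, -0.2]
finger_gap: 0.0615
finger_force: 15.0
```

```bash
python3 - <<'E'
from h import *
now()
f=grab("wrist");np.savez("w3.npz",**f);X=cloud(f);P=X.reshape(-1,3);cv2.imwrite("pics/w3.png",f["img"][...,::-1])
plan((.5758,-.1395,.205),Rt(),8)
E
```

```text
t 7.58 grasp [ 0.5836 -0.0521  0.2111] q [ -1.   8. 104. -40.  68.   7.] F [-0.13 -0.06 -0.17] gap 0.0615 ff 15.0 err deg 0.22
rows 8 shift [-0.02   -0.0058  0.0177] turn [-8.e-05  2.e-05 -1.e-05] |mm/row| 10.9
```

View pics/w3.png

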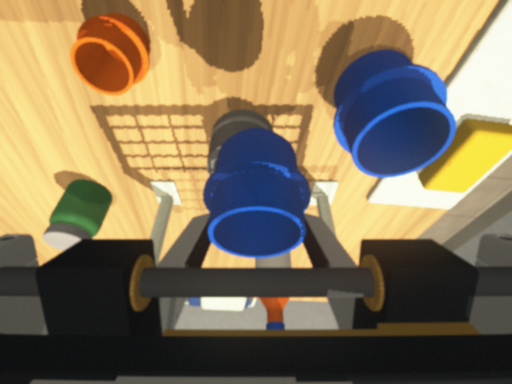

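The view shows the cup held at the image centre (257,195), with the tub showing behind it at (240,130). I'll move over the tub with the cup bottom at about 0.127 and refine from there.

Emit:
step_arm(series="-0.01 -0.0058 0.009 0 0 0 0.3;-0.02 -0.0058 0.0177 0 0 0 0.3;-0.02 -0.0058 0.0177 0 0 0 0.3;-0.02 -0.0058 0.0177 0 0 0 0.3;-0.02 -0.0058 0.0177 0 0 0 0.3;-0.02 -0.0058 0.0177 0 0 0 0.3;-0.02 -0.0058 0.0177 0 0 0 0.3;-0.03 -0.0058 0.0267 0 0 0 0.3")

```text
clock: 8.3
tcp_pos: [0.5784, -0.1387, 0.2036]
tool_rot: [[-0.103, 0.992, 0.077], [0.792, 0.129, -0.597], [-0.602, -0.0, -0.798]]
ft_force: [-0.1, 0.2, -0.7]
finger_gap: 0.0609
finger_force: 15.0
```

```bash
cat >> h.py <<'E'
from scipy.optimize import least_squares
def circ(P,r,c0):
    s=least_squares(lambda c:np.hypot(P[:,0]-c[0],P[:,1]-c[1])-r,c0,loss="soft_l1",f_scale=.001);return s.x.round(4),np.abs(s.fun).mean().round(4),len(P)
E
python3 - <<'E'
from h import *
now()
f=grab("wrist");np.savez("w4.npz",**f);X=cloud(f);P=X.reshape(-1,3);cv2.imwrite("pics/w4.png",f["img"][...,::-1])
h=cv2.cvtColor(f["img"],cv2.COLOR_RGB2HSV).reshape(-1,3)
blue=(h[:,0]>100)&(h[:,0]<130)&(h[:,1]>120)
c=np.array([.5758,-.1395]);r=np.hypot(*(P[:,:2]-c).T)
T=P[(r<.06)&(P[:,2]>.02)&(P[:,2]<.06)&~blue&(r>.035)]; print("tub wall 84",circ(T,.042,c))
R=P[(r<.05)&(P[:,2]>.0635)&(P[:,2]<.069)&~blue];print("rim",len(R),R[:,:2].min(0),R[:,:2].max(0), np.percentile(R[:,2],50))
B=P[blue&(r<.06)&(P[:,2]>.1)];print("blue z",np.percentile(B[:,2],[.5,99.5]))
zt=np.percentile(B[:,2],99.5)
for a,b,rad in((zt-.026,zt-.004,.031),(zt-.031,zt-.029,.0375),(zt-.06,zt-.038,.031)):
    Q=B[(B[:,2]>a)&(B[:,2]<b)]; 
    d=np.hypot(*(Q[:,:2]-c).T); Q=Q[d>.02] if rad==.031 else Q
    print("cup",circ(Q,rad,c))
E
```

```text
t 8.30 grasp [ 0.5783 -0.1375  0.2052] q [-10.   6. 106. -41.  62.   1.] F [-0.08  0.2  -0.72] gap 0.0609 ff 15.0 err deg 0.05
tub wall 84 (array([ 0.5752, -0.1403]), np.float64(0.0004), 1534)
rim 1742 [ 0.53386099 -0.17509384] [ 0.61701698 -0.09757724] 0.06550911928298025
blue z [0.13728264 0.20484715]
cup (array([ 0.5782, -0.137 ]), np.float64(0.0017), 4529)
cup (array([ 0.5774, -0.1383]), np.float64(0.0037), 454)
cup (array([ 0.5783, -0.1382]), np.float64(0.0004), 1420)
```

View pics/w4.png

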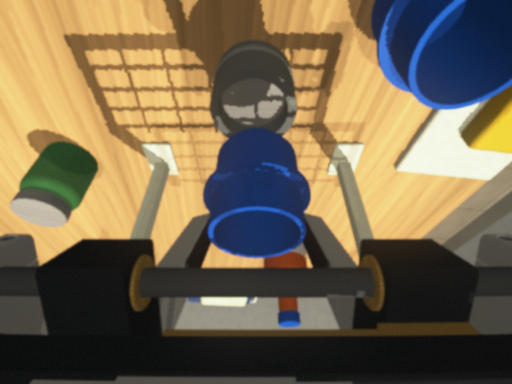

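The tub at (255,85) is clear now. It is at (.5752,-.1403) and the cup wall is at (.5783,-.1382), so I'll shift by (-3,-2) mm.

```bash
python3 - <<'E'
from h import *
f=dict(np.load("w4.npz"));P=cloud(f).reshape(-1,3);r=np.hypot(P[:,0]-.5752,P[:,1]+.1403)
I=P[(r<.03)&(P[:,2]>.015)&(P[:,2]<.06)];print("insert",np.percentile(I[:,2],[10,50,90]),len(I))
plan((.5752,-.1396,.205),Rt(),3)
plan((.5752,-.1396,.150),Rt(),8)
E
```

```text
insert [0.04438607 0.04519461 0.04599777] 2148
rows 3 shift [ 0.0005 -0.0022 -0.0003] turn [-1.2e-04  8.0e-05 -3.0e-05] |mm/row| 0.9
rows 8 shift [ 0.0106 -0.0008  0.0136] turn [-4.e-05  3.e-05 -1.e-05] |mm/row| 6.9
```

Emit:
step_arm(series="0.0005 -0.0022 0 0 0 0 0.3;0.0005 -0.0022 0 0 0 0 0.3;0.0005 -0.0022 0 0 0 0 0.3;0.015 0 0.02 0 0 0 0.3;0.018 0 0.0238 0 0 0 0.3;0.018 0 0.0238 0 0 0 0.3;0.018 0 0.0238 0 0 0 0.3;0.01 0 0.0132 0 0 0 0.3")

```text
clock: 9.02
tcp_pos: [0.5744, -0.1374, 0.1477]
tool_rot: [[-0.105, 0.992, 0.074], [0.792, 0.128, -0.597], [-0.601, -0.004, -0.799]]
ft_force: [0.0, 0.2, -0.5]
finger_gap: 0.0613
finger_force: 15.0
```

```bash
python3 - <<'E'
from h import *
now();plan((.5752,-.1396,.132),Rt(),8)
E
```

```text
t 9.02 grasp [ 0.5743 -0.1362  0.1493] q [-10.  10. 108. -43.  58.   5.] F [ 0.02  0.16 -0.53] gap 0.0613 ff 15.0 err deg 0.25
rows 8 shift [0.0024 0.0002 0.005 ] turn [-6.e-05 -2.e-05  5.e-05] |mm/row| 2.2
```

Emit:
step_arm(series="-0.005 0.0006 0.007 0 0 0 0.3;-0.0035 0.0006 0.0045 0 0 0 0.3;0 0 0 0 0 0 0.3;0.004 0 0.0053 0 0 0 0.3;0.004 0 0.0053 0 0 0 0.3;0.004 0 0.0053 0 0 0 0.3;0 0 0 0 0 0 0.3;0 0 0 0 0 0 0.3")

```text
clock: 9.68
tcp_pos: [0.5768, -0.1431, 0.1412]
tool_rot: [[-0.103, 0.992, 0.076], [0.792, 0.128, -0.597], [-0.602, -0.001, -0.798]]
ft_force: [0.2, -1.0, -0.0]
finger_gap: 0.061
finger_force: 15.0
```

```bash
python3 - <<'E'
from h import *
now();plan((.5752,-.1396,.132),Rt(),4)
E
```

```text
t 9.68 grasp [ 0.5767 -0.1419  0.1428] q [-10.  11. 108. -43.  57.   6.] F [ 0.15 -0.96 -0.04] gap 0.0610 ff 15.0 err deg 0.05
rows 4 shift [ 0.0053 -0.0007  0.0044] turn [-2.e-05  2.e-05  2.e-05] |mm/row| 2.8
```

Emit:
step_arm(series="0.002 -0.0014 -0.0027 0 0 0 0.3;0.002 -0.0014 -0.0027 0 0 0 0.3;0 0 0 0 0 0 0.3;0.004 0 0.0055 0 0 0 0.3;0.004 0 0.0055 0 0 0 0.3;0 0 0 0 0 0 0.3;0 0 0 0 0 0 0.3;0 0 0 0 0 0 0.3")

```text
clock: 10.35
tcp_pos: [0.5755, -0.1409, 0.1366]
tool_rot: [[-0.103, 0.992, 0.077], [0.792, 0.128, -0.597], [-0.602, -0.001, -0.798]]
ft_force: [-0.2, 0.5, -1.1]
finger_gap: 0.0612
finger_force: 15.0
```

```bash
python3 - <<'E'
from h import *
now();plan((.5752,-.1396,.129),Rt(),4)
f=grab("wrist");P=cloud(f).reshape(-1,3)
h=cv2.cvtColor(f["img"],cv2.COLOR_RGB2HSV).reshape(-1,3)
blue=(h[:,0]>100)&(h[:,0]<130)&(h[:,1]>120);c=np.array([.5752,-.1396]);r=np.hypot(*(P[:,:2]-c).T)
print("tub",circ(P[(r<.06)&(P[:,2]>.02)&(P[:,2]<.06)&~blue&(r>.035)],.042,c))
B=P[blue&(r<.06)&(P[:,2]>.07)];zt=np.percentile(B[:,2],99.5);print(zt)
Q=B[(B[:,2]<zt-.036)];print("cup",circ(Q,.031,c),Q[:,2].min())
E
```

```text
t 10.35 grasp [ 0.5753 -0.1397  0.1382] q [-10.  11. 108. -44.  57.   6.] F [-0.15  0.49 -1.14] gap 0.0612 ff 15.0 err deg 0.05
rows 4 shift [ 0.0035 -0.0001  0.0045] turn [-2.e-05  2.e-05  2.e-05] |mm/row| 2.3
tub (array([ 0.5751, -0.1401]), np.float64(0.0004), 2720)
0.13786476574788287
cup (array([ 0.5753, -0.1404]), np.float64(0.0005), 2022) 0.07002607848173727
```

Emit:
step_arm(series="0.003 0 0.004 0 0 0 0.3;0.0035 0 0.0046 0 0 0 0.3;0.0035 0 0.0046 0 0 0 0.3;0.0035 0 0.0046 0 0 0 0.3;0.0025 0 0.0033 0 0 0 0.3;0 0 0 0 0 0 0.3;0 0 0 0 0 0 0.3;0 0 0 0 0 0 0.3")

```text
clock: 11.07
tcp_pos: [0.5755, -0.1409, 0.1261]
tool_rot: [[-0.102, 0.992, 0.077], [0.792, 0.128, -0.597], [-0.602, -0.0, -0.798]]
ft_force: [0.0, -0.3, -0.2]
finger_gap: 0.0613
finger_force: 15.0
```

Emit:
step_arm(series="0.0015 0 0.002 0 0 0 0.3;0.0015 0 0.002 0 0 0 0.3;0.0015 0 0.002 0 0 0 0.3;0.0008 0 0.001 0 0 0 0.3;0 0 0 0 0 0 0.3;0 0 0 0 0 0 0.3;0 0 0 0 0 0 0.3;0 0 0 0 0 0 0.3")

```text
clock: 11.73
tcp_pos: [0.5755, -0.1409, 0.1226]
tool_rot: [[-0.102, 0.992, 0.077], [0.792, 0.128, -0.597], [-0.602, -0.001, -0.798]]
ft_force: [-0.1, -0.6, 0.3]
finger_gap: 0.0611
finger_force: 15.0
```

```bash
python3 - <<'E'
from h import *
now()
E
```

```text
t 11.73 grasp [ 0.5753 -0.1397  0.1242] q [-10.  13. 109. -44.  56.   7.] F [-0.1  -0.57  0.31] gap 0.0611 ff 15.0 err deg 0.05
```

Emit:
step_arm(series="0.0008 0 0.001 0 0 0 0.3;0 0 0 0 0 0 0.3;0.0008 0 0.001 0 0 0 0.3;0 0 0 0 0 0 0.3;0.0008 0 0.001 0 0 0 0.3;0 0 0 0 0 0 0.3;0 0 0 0 0 0 0.3;0 0 0 0 0 0 0.3")

```text
clock: 12.4
tcp_pos: [0.5757, -0.1412, 0.1226]
tool_rot: [[-0.102, 0.992, 0.076], [0.791, 0.127, -0.599], [-0.604, -0.001, -0.797]]
ft_force: [-4.8, 2.9, 8.8]
finger_gap: 0.0613
finger_force: 15.0
```

Contact is at insert height, with 8.8 N. I'll relax by 1 mm and release.

Emit:
step_arm(series="-0.0008 0 -0.001 0 0 0 0.3;-0.0007 0 -0.0009 0 0 0 0.3;0 0 0 0 0 0 0.62;0 0 0 0 0 0 0.7;0 0 0 0 0 0 0.8;0 0 0 0 0 0 0.95;0 0 0 0 0 0 1;0 0 0 0 0 0 1")

```text
clock: 13.07
tcp_pos: [0.5754, -0.1407, 0.1216]
tool_rot: [[-0.103, 0.992, 0.077], [0.792, 0.128, -0.597], [-0.602, -0.001, -0.799]]
ft_force: [-0.5, 0.3, 0.3]
finger_gap: 0.0891
finger_force: 0.0
```

```bash
cat >> h.py <<'E'
def blueup(c=(.5752,-.1400)):
    f=grab("wrist");P=cloud(f).reshape(-1,3);h=cv2.cvtColor(f["img"],cv2.COLOR_RGB2HSV).reshape(-1,3)
    blue=(h[:,0]>100)&(h[:,0]<130)&(h[:,1]>120);r=np.hypot(*(P[:,:2]-np.array(c)).T)
    B=P[blue&(r<.06)&(P[:,2]>.06)];zt=np.percentile(B[:,2],99.5);print("blue top",zt)
    Q=B[(B[:,2]<zt-.036)];print("cup low",circ(Q,.031,c))
    Q=B[(B[:,2]>zt-.0025)];print("rim",circ(Q,.0295,c))
    return P,h
E
python3 - <<'E'
from h import *
now();blueup();plan((.5752,-.06,.21),Rt(),8)
E
```

```text
t 13.07 grasp [ 0.5753 -0.1395  0.1232] q [-10.  13. 109. -44.  55.   8.] F [-0.54  0.34  0.32] gap 0.0891 ff 0.0 err deg 0.04
blue top 0.12388880763604736
cup low (array([ 0.5753, -0.1405]), np.float64(0.0005), 1682)
rim (array([ 0.5752, -0.1393]), np.float64(0.0009), 1135)
rows 8 shift [ 0.0034  0.0032 -0.0365] turn [-1.e-05  0.e+00  1.e-05] |mm/row| 14.7
```

Emit:
step_arm(series="0 0 -0.015 0 0 0 1;0 0 -0.0365 0 0 0 1;0 0 -0.04 0 0 0 1;0 0 -0.04 0 0 0 1;0 0 -0.04 0 0 0 1;0 0 -0.04 0 0 0 1;0 0 -0.04 0 0 0 1;0 0 -0.04 0 0 0 1")

```text
clock: 13.78
tcp_pos: [0.5666, -0.0699, 0.217]
tool_rot: [[-0.102, 0.992, 0.078], [0.792, 0.129, -0.597], [-0.602, 0.001, -0.798]]
ft_force: [-0.2, -0.5, 0.7]
finger_gap: 0.0943
finger_force: 0.0
```

```bash
python3 - <<'E'
from h import *
now();plan((.4435,.115,.16),Rt(),8)
E
```

```text
t 13.78 grasp [ 0.5664 -0.0687  0.2186] q [ -3.   5. 106. -40.  67.   5.] F [-0.16 -0.51  0.69] gap 0.0943 ff 0.0 err deg 0.07
rows 8 shift [ 0.0604 -0.0307 -0.0227] turn [2.e-05 1.e-05 0.e+00] |mm/row| 28.6
```

Emit:
step_arm(series="0.06 -0.031 -0.0227 0 0 0 1;0.06 -0.031 -0.0227 0 0 0 1;0.06 -0.031 -0.0227 0 0 0 1;0.06 -0.031 -0.0227 0 0 0 1;0.06 -0.031 -0.0227 0 0 0 1;0.06 -0.031 -0.0227 0 0 0 1;0.06 -0.031 -0.0227 0 0 0 1;0.06 -0.031 -0.0227 0 0 0 1")

```text
clock: 14.45
tcp_pos: [0.4421, 0.1132, 0.1584]
tool_rot: [[-0.102, 0.992, 0.078], [0.792, 0.129, -0.597], [-0.602, 0.001, -0.799]]
ft_force: [-0.0, 0.8, -0.1]
finger_gap: 0.094
finger_force: 0.0
```

```bash
python3 - <<'E'
from h import *
now()
f=grab("wrist");np.savez("w5.npz",**f);P=cloud(f).reshape(-1,3);h=cv2.cvtColor(f["img"],cv2.COLOR_RGB2HSV).reshape(-1,3)
c=np.array([.4435,.073]);r=np.hypot(*(P[:,:2]-c).T)
B=P[(r<.042)&(P[:,2]>.01)&(P[:,2]<.08)];zt=np.percentile(B[:,2],99);print(zt,len(B))
L=B[(B[:,2]>.034)&(B[:,2]<.041)];print("lip",circ(L[np.hypot(*(L[:,:2]-c).T)>.028],.0315,c))
L=B[(B[:,2]>zt-.004)];print("rim",circ(L,.0245,c),cv2.minEnclosingCircle(L[:,:2].astype(np.float32)))
L=B[(B[:,2]>.013)&(B[:,2]<.032)];print("wall",circ(L,.0255,c))
plan((.4435,.073,.062),Rt(),7)
E
```

```text
t 14.45 grasp [0.4419 0.1144 0.16  ] q [ 20.   2. 116. -38.  75.  27.] F [-0.05  0.79 -0.06] gap 0.0940 ff 0.0 err deg 0.08
0.06829301221679905 3535
lip (array([0.4432, 0.0715]), np.float64(0.0011), 430)
rim (array([0.4426, 0.0732]), np.float64(0.001), 598) ((0.4429470896720886, 0.07246389240026474), 0.026240717619657516)
wall (array([0.4427, 0.0728]), np.float64(0.0012), 484)
rows 7 shift [ 0.008  -0.0004  0.0368] turn [-0.e+00 -3.e-05  9.e-05] |mm/row| 15.1
```

Emit:
step_arm(series="0.008 -0.0003 0.0368 0 0 0 1;0.008 -0.0003 0.0368 0 0 0 1;0.008 -0.0003 0.0368 0 0 0 1;0.008 -0.0003 0.0368 0 0 0 1;0.008 -0.0003 0.0368 0 0 0 1;0.008 -0.0003 0.0340 0 0 0 1;0.004 -0.0003 0.03 0 0 0 1;0 0 0 0 0 0 1", newtons=15)

```text
clock: 15.17
tcp_pos: [0.4464, 0.068, 0.0646]
tool_rot: [[-0.104, 0.992, 0.074], [0.791, 0.127, -0.598], [-0.602, -0.003, -0.798]]
ft_force: [-2.0, 0.1, 0.5]
finger_gap: 0.0939
finger_force: 0.0
```

Emit:
step_arm(series="0 0 0 0 0 0 0.8;0 0 0 0 0 0 0.7;0 0 0 0 0 0 0.6;0 0 0 0 0 0 0.6;0 0 0 0 0 0 0.6;0 0 0 0 0 0 0.6;0 0 0 0 0 0 0.6;0 0 0 0 0 0 0.6")

```text
clock: 15.83
tcp_pos: [0.4475, 0.0687, 0.0658]
tool_rot: [[-0.102, 0.992, 0.077], [0.792, 0.128, -0.597], [-0.602, -0.001, -0.798]]
ft_force: [-0.6, -0.9, 0.9]
finger_gap: 0.0563
finger_force: 0.1
```

```bash
python3 - <<'E'
from h import *
now();plan((.4428,.0727,.064),Rt(),3)
E
```

```text
t 15.83 grasp [0.4474 0.0699 0.0674] q [ 14.  10. 119. -42.  63.  31.] F [-0.56 -0.88  0.92] gap 0.0563 ff 0.1 err deg 0.04
rows 3 shift [ 0.004  -0.0035  0.0006] turn [-2.e-05  3.e-05  2.e-05] |mm/row| 2.1
```

Emit:
step_arm(series="0.004 -0.002 0.0012 0 0 0 0.62;0.004 -0.002 0.0012 0 0 0 0.62;0.004 -0.002 0.0012 0 0 0 0.62;0 0 0 0 0 0 0.5;0 0 0 0 0 0 0.4;0 0 0 0 0 0 0.3;0 0 0 0 0 0 0.3;0 0 0 0 0 0 0.3")

```text
clock: 16.5
tcp_pos: [0.4448, 0.0713, 0.0617]
tool_rot: [[-0.102, 0.992, 0.077], [0.792, 0.128, -0.597], [-0.602, -0.0, -0.798]]
ft_force: [-0.3, 0.0, 0.3]
finger_gap: 0.0505
finger_force: 15.0
```

```bash
python3 - <<'E'
from h import *
now();plan((.4428,.0727,.17),Rt(),7)
E
```

```text
t 16.50 grasp [0.4447 0.0725 0.0633] q [ 15.  10. 120. -42.  63.  31.] F [-0.31  0.02  0.33] gap 0.0505 ff 15.0 err deg 0.04
rows 7 shift [-0.0228 -0.0007 -0.0305] turn [-1.e-05  1.e-05  1.e-05] |mm/row| 15.2
```

Emit:
step_arm(series="-0.012 0 -0.016 0 0 0 0.3;-0.0275 0 -0.0365 0 0 0 0.3;-0.0275 0 -0.0365 0 0 0 0.3;-0.0275 0 -0.0365 0 0 0 0.3;-0.0275 0 -0.0365 0 0 0 0.3;-0.0275 0 -0.0365 0 0 0 0.3;-0.0275 0 -0.0365 0 0 0 0.3;-0.0275 0 -0.0365 0 0 0 0.3")

```text
clock: 17.17
tcp_pos: [0.4447, 0.0714, 0.1992]
tool_rot: [[-0.102, 0.992, 0.077], [0.792, 0.128, -0.597], [-0.602, 0.0, -0.798]]
ft_force: [0.2, 0.2, -0.3]
finger_gap: 0.051
finger_force: 15.0
```

```bash
python3 - <<'E'
from h import *
now();plan((.5752,-.09,.205),Rt(),8);plan((.5752,-.14,.205),Rt(),10)
E
```

```text
t 17.17 grasp [0.4446 0.0726 0.2008] q [ 15.  -4. 117. -38.  76.  20.] F [ 0.23  0.17 -0.29] gap 0.0510 ff 15.0 err deg 0.02
rows 8 shift [-0.0452  0.034   0.0324] turn [0.e+00 1.e-05 0.e+00] |mm/row| 26.1
rows 10 shift [-0.046   0.0256  0.0334] turn [0. 0. 0.] |mm/row| 25.0
```

Emit:
step_arm(series="-0.019 0.0107 0.0139 0 0 0 0.3;-0.0383 0.0213 0.0278 0 0 0 0.3;-0.0383 0.0213 0.0278 0 0 0 0.3;-0.0383 0.0213 0.0278 0 0 0 0.3;-0.0383 0.0213 0.0278 0 0 0 0.3;-0.0383 0.0213 0.0278 0 0 0 0.3;-0.0383 0.0213 0.0278 0 0 0 0.3;-0.0383 0.0213 0.0278 0 0 0 0.3")

```text
clock: 17.83
tcp_pos: [0.5265, -0.0628, 0.1993]
tool_rot: [[-0.103, 0.992, 0.075], [0.792, 0.128, -0.597], [-0.602, -0.002, -0.798]]
ft_force: [-0.2, 0.4, -1.1]
finger_gap: 0.0504
finger_force: 15.0
```

Emit:
step_arm(series="-0.0383 0.0213 0.0278 0 0 0 0.3;-0.0383 0.0213 0.0278 0 0 0 0.3;-0.0383 0.0213 0.0278 0 0 0 0.3;-0.0383 0.0213 0.0278 0 0 0 0.3;-0.019 0.0107 0.0139 0 0 0 0.3;0 0 0 0 0 0 0.3;0 0 0 0 0 0 0.3;0 0 0 0 0 0 0.3")

```text
clock: 18.5
tcp_pos: [0.5747, -0.1401, 0.2012]
tool_rot: [[-0.103, 0.992, 0.076], [0.792, 0.128, -0.597], [-0.602, -0.001, -0.799]]
ft_force: [0.1, -1.2, 0.2]
finger_gap: 0.0509
finger_force: 15.0
```

```bash
cat >> h.py <<'E'
def held(wall_r,c,zlo,zhi):
    """axis of held white cup's lower wall between world heights"""
    f=grab("wrist");P=cloud(f).reshape(-1,3);h=cv2.cvtColor(f["img"],cv2.COLOR_RGB2HSV).reshape(-1,3)
    blue=(h[:,0]>100)&(h[:,0]<130)&(h[:,1]>120);r=np.hypot(*(P[:,:2]-np.array(c)).T)
    W=P[(r<.04)&(P[:,2]>zlo)&(P[:,2]<zhi)&~blue];print("held",circ(W,wall_r,c))
    B=P[blue&(r<.06)&(P[:,2]>.06)];zt=np.percentile(B[:,2],99.5);print("blue top",zt)
    Q=B[(B[:,2]<zt-.036)];print("blue low",circ(Q,.031,c))
    Q=B[(B[:,2]>zt-.024)&(B[:,2]<zt-.003)];Q=Q[(np.hypot(*(Q[:,:2]-np.array(c)).T)>.0295)];print("blue collar",circ(Q,.031,c))
    return f,P,h
E
python3 - <<'E'
from h import *
now();s=sensors.read_state();g=s["tcp_pos"]-.002*s["tool_rot"][:,2];b=g[2]-.0633
f,P,h=held(.0255,g[:2],b+.012,b+.034)
cv2.imwrite("pics/w6.png",f["img"][...,::-1])
E
```

```text
t 18.50 grasp [ 0.5746 -0.1389  0.2028] q [-10.   6. 107. -41.  62.   1.] F [ 0.09 -1.2   0.22] gap 0.0509 ff 15.0 err deg 0.09
held (array([ 0.5736, -0.1387]), np.float64(0.0003), 1208)
blue top 0.12418561544481528
blue low (array([ 0.5748, -0.138 ]), np.float64(0.0016), 1305)
blue collar (array([ 0.5751, -0.1403]), np.float64(0.0002), 610)
```

View pics/w6.png

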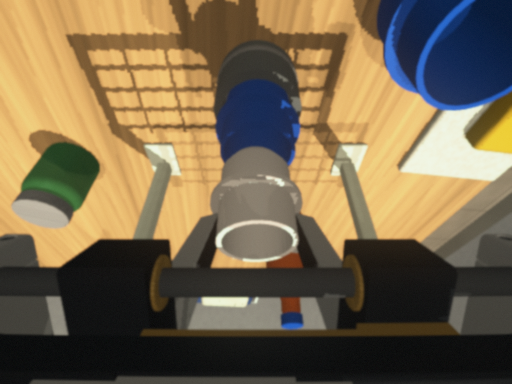

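The white cup at (258,215) hangs over the blue one at (258,115), 2 mm off. I'll correct that and descend.

Emit:
step_arm(series="-0.0018 0.0016 0.0014 0 0 0 0.3;-0.0018 0.0016 0.0014 0 0 0 0.3;0 0 0 0 0 0 0.3;0.007 0 0.0093 0 0 0 0.3;0.0105 0 0.014 0 0 0 0.3;0.0105 0 0.014 0 0 0 0.3;0 0 0 0 0 0 0.3;0 0 0 0 0 0 0.3")

```text
clock: 19.22
tcp_pos: [0.5762, -0.1423, 0.1819]
tool_rot: [[-0.104, 0.992, 0.075], [0.792, 0.128, -0.597], [-0.602, -0.002, -0.799]]
ft_force: [0.1, -0.8, 0.0]
finger_gap: 0.0505
finger_force: 15.0
```

```bash
python3 - <<'E'
from h import *
now();s=sensors.read_state();g=s["tcp_pos"]-.002*s["tool_rot"][:,2];b=g[2]-.0633
f,P,h=held(.0255,g[:2],max(b+.012,.127),b+.034)
E
```

```text
t 19.22 grasp [ 0.5761 -0.1411  0.1835] q [-10.   8. 107. -41.  60.   2.] F [ 0.08 -0.85  0.02] gap 0.0505 ff 15.0 err deg 0.14
held (array([ 0.5751, -0.1409]), np.float64(0.0003), 1204)
blue top 0.12414657144105777
blue low (array([ 0.5751, -0.1399]), np.float64(0.0012), 1029)
blue collar (array([ 0.5753, -0.1405]), np.float64(0.0003), 1268)
```

Emit:
step_arm(series="0.003 0 0.004 0 0 0 0.3;0.006 0 0.008 0 0 0 0.3;0.006 0 0.008 0 0 0 0.3;0.006 0 0.008 0 0 0 0.3;0.006 0 0.008 0 0 0 0.3;0.003 0 0.004 0 0 0 0.3;0 0 0 0 0 0 0.3;0 0 0 0 0 0 0.3")

```text
clock: 19.93
tcp_pos: [0.5768, -0.1424, 0.1629]
tool_rot: [[-0.103, 0.992, 0.076], [0.792, 0.128, -0.597], [-0.602, -0.001, -0.798]]
ft_force: [0.2, 0.1, 0.1]
finger_gap: 0.0506
finger_force: 15.0
```

Emit:
step_arm(series="0.003 0 0.004 0 0 0 0.3;0.003 0 0.004 0 0 0 0.3;0.003 0 0.004 0 0 0 0.3;0.003 0 0.004 0 0 0 0.3;0 0 0 0 0 0 0.3;0 0 0 0 0 0 0.3;0 0 0 0 0 0 0.3;0 0 0 0 0 0 0.3")

```text
clock: 20.6
tcp_pos: [0.5769, -0.1425, 0.1552]
tool_rot: [[-0.102, 0.992, 0.077], [0.792, 0.128, -0.597], [-0.602, -0.0, -0.798]]
ft_force: [-0.6, 0.3, 0.3]
finger_gap: 0.0507
finger_force: 15.0
```

```bash
python3 - <<'E'
from h import *
now();s=sensors.read_state();g=s["tcp_pos"]-.002*s["tool_rot"][:,2];b=g[2]-.0633
f,P,h=held(.0255,g[:2],b+.043,b+.065)
E
```

```text
t 20.60 grasp [ 0.5768 -0.1413  0.1568] q [-10.  10. 108. -43.  58.   4.] F [-0.62  0.26  0.34] gap 0.0507 ff 15.0 err deg 0.04
held (array([ 0.5764, -0.1398]), np.float64(0.0021), 4365)
blue top 0.12405017118904396
blue low (array([ 0.5753, -0.1405]), np.float64(0.0003), 1007)
blue collar (array([ 0.5753, -0.1405]), np.float64(0.0003), 1649)
```

Emit:
step_arm(series="0.0015 -0.0006 0.002 0 0 0 0.3;0.0015 -0.0006 0.002 0 0 0 0.3;0.0015 0 0.002 0 0 0 0.3;0.0015 0 0.002 0 0 0 0.3;0 0 0 0 0 0 0.3;0 0 0 0 0 0 0.3;0 0 0 0 0 0 0.3;0 0 0 0 0 0 0.3")

```text
clock: 21.32
tcp_pos: [0.5764, -0.1425, 0.1511]
tool_rot: [[-0.102, 0.992, 0.077], [0.792, 0.128, -0.597], [-0.602, -0.0, -0.798]]
ft_force: [-0.5, 0.8, -0.1]
finger_gap: 0.0507
finger_force: 15.0
```

Emit:
step_arm(series="0.0008 0 0.001 0 0 0 0.3;0 0 0 0 0 0 0.3;0.0008 0 0.001 0 0 0 0.3;0 0 0 0 0 0 0.3;0.0008 0 0.001 0 0 0 0.3;0 0 0 0 0 0 0.3;0 0 0 0 0 0 0.3;0 0 0 0 0 0 0.3")

```text
clock: 21.98
tcp_pos: [0.5764, -0.1425, 0.1495]
tool_rot: [[-0.102, 0.992, 0.077], [0.792, 0.128, -0.597], [-0.602, -0.0, -0.798]]
ft_force: [-0.3, 0.4, -0.5]
finger_gap: 0.0506
finger_force: 15.0
```

Emit:
step_arm(series="0.0008 0 0.001 0 0 0 0.3;0 0 0 0 0 0 0.3;0.0008 0 0.001 0 0 0 0.3;0 0 0 0 0 0 0.3;0.0008 0 0.001 0 0 0 0.3;0 0 0 0 0 0 0.3;0 0 0 0 0 0 0.3;0 0 0 0 0 0 0.3")

```text
clock: 22.65
tcp_pos: [0.577, -0.1426, 0.1489]
tool_rot: [[-0.102, 0.992, 0.078], [0.791, 0.128, -0.598], [-0.603, 0.001, -0.798]]
ft_force: [0.1, 1.1, 5.0]
finger_gap: 0.0509
finger_force: 15.0
```

Contact is at the expected height, with 5 N. I'll relax and release.

Emit:
step_arm(series="-0.0006 0 -0.0008 0 0 0 0.3;-0.0006 0 -0.0008 0 0 0 0.3;0 0 0 0 0 0 0.56;0 0 0 0 0 0 0.65;0 0 0 0 0 0 0.75;0 0 0 0 0 0 0.85;0 0 0 0 0 0 0.9;0 0 0 0 0 0 0.9")

```text
clock: 23.32
tcp_pos: [0.5761, -0.1424, 0.1484]
tool_rot: [[-0.103, 0.992, 0.076], [0.792, 0.128, -0.597], [-0.602, -0.001, -0.799]]
ft_force: [0.3, 0.1, 0.5]
finger_gap: 0.0823
finger_force: 0.0
```

```bash
python3 - <<'E'
from h import *
now();s=sensors.read_state();g=s["tcp_pos"]-.002*s["tool_rot"][:,2]
f,P,h=held(.0255,g[:2],.128,.153)
r=np.hypot(P[:,0]-.5753,P[:,1]+.1405);W=P[(r<.03)&(P[:,2]>.13)&(P[:,2]<.17)];print("white top",np.percentile(W[:,2],[98,99.5]))
E
```

```text
t 23.32 grasp [ 0.5759 -0.1412  0.15  ] q [-10.  10. 108. -43.  57.   5.] F [0.32 0.06 0.48] gap 0.0823 ff 0.0 err deg 0.06
held (array([ 0.5756, -0.1399]), np.float64(0.0016), 4343)
blue top 0.12226140086528817
blue low (array([ 0.5753, -0.1405]), np.float64(0.0003), 1103)
blue collar (array([ 0.5753, -0.1406]), np.float64(0.0003), 1769)
white top [0.15568181 0.1559224 ]
```

Emit:
step_arm(series="0 0 -0.015 0 0 0 1;0 0 -0.0365 0 0 0 1;0 0 -0.04 0 0 0 1;0 0 -0.04 0 0 0 1;0 0 -0.04 0 0 0 1;0 0 -0.04 0 0 0 1;0 0 -0.04 0 0 0 1;0 0 -0.04 0 0 0 1")

```text
clock: 24.03
tcp_pos: [0.5673, -0.0721, 0.243]
tool_rot: [[-0.102, 0.992, 0.077], [0.792, 0.128, -0.597], [-0.602, -0.0, -0.798]]
ft_force: [0.1, -0.4, -0.6]
finger_gap: 0.0942
finger_force: 0.0
```

```bash
python3 - <<'E'
from h import *
now();plan((.523,.335,.14),Rt(),16)
E
```

```text
t 24.03 grasp [ 0.5671 -0.0709  0.2446] q [ -3.   3. 105. -39.  70.   3.] F [ 0.1  -0.36 -0.63] gap 0.0942 ff 0.0 err deg 0.02
rows 16 shift [ 0.0608  0.0013 -0.0254] turn [0. 0. 0.] |mm/row| 26.3
```

Emit:
step_arm(series="0.0608 0.0013 -0.0254 0 0 0 1;0.0608 0.0013 -0.0254 0 0 0 1;0.0608 0.0013 -0.0254 0 0 0 1;0.0608 0.0013 -0.0254 0 0 0 1;0.0608 0.0013 -0.0254 0 0 0 1;0.0608 0.0013 -0.0254 0 0 0 1;0.0608 0.0013 -0.0254 0 0 0 1;0.0608 0.0013 -0.0254 0 0 0 1")

```text
clock: 24.7
tcp_pos: [0.545, 0.1318, 0.1898]
tool_rot: [[-0.102, 0.992, 0.077], [0.792, 0.128, -0.597], [-0.602, -0.0, -0.798]]
ft_force: [1.1, -0.1, 0.4]
finger_gap: 0.0943
finger_force: 0.0
```

Emit:
step_arm(series="0.0608 0.0013 -0.0254 0 0 0 1;0.0608 0.0013 -0.0254 0 0 0 1;0.0608 0.0013 -0.0254 0 0 0 1;0.0608 0.0013 -0.0254 0 0 0 1;0.0608 0.0013 -0.0254 0 0 0 1;0.0608 0.0013 -0.0254 0 0 0 1;0.0608 0.0013 -0.0254 0 0 0 1;0.0608 0.0013 -0.0254 0 0 0 1")

```text
clock: 25.37
tcp_pos: [0.5229, 0.335, 0.1373]
tool_rot: [[-0.103, 0.992, 0.077], [0.792, 0.128, -0.597], [-0.602, -0.0, -0.798]]
ft_force: [0.2, -0.6, -0.1]
finger_gap: 0.0939
finger_force: 0.0
```

```bash
cat >> h.py <<'E'
def red(c,zoff=0):
    f=grab("wrist");P=cloud(f).reshape(-1,3);h=cv2.cvtColor(f["img"],cv2.COLOR_RGB2HSV).reshape(-1,3)
    m=((h[:,0]<8)|(h[:,0]>172))&(h[:,1]>150)&(np.hypot(*(P[:,:2]-np.array(c)).T)<.05);L=P[m];L=L[L[:,2]>zoff+.002]
    zt=np.percentile(L[:,2],99);K=L[(L[:,2]>zoff+.016)&(L[:,2]<zoff+.037)]
    print("lid n",len(L),"top",zt.round(4),"knob",circ(K,.008,np.median(K,0)[:2]))
    p=L[(L[:,2]>zoff+.008)&(L[:,2]<zoff+.0125)];print("plate",cv2.minEnclosingCircle(p[:,:2].astype(np.float32)),np.median(p[:,2]))
    A=np.c_[p[:,:2]-p[:,:2].mean(0),np.ones(len(p))];print("plate slope",np.linalg.lstsq(A,p[:,2],rcond=None)[0].round(3))
    return f,P,h
E
python3 - <<'E'
from h import *
now();red((.523,.297));plan((.523,.297,.035),Rt(),7)
E
```

```text
t 25.37 grasp [0.5227 0.3362 0.1389] q [ 35.  29.  85. -32.  86.  36.] F [ 0.15 -0.6  -0.14] gap 0.0939 ff 0.0 err deg 0.04
lid n 1962 top 0.0392 knob (array([0.5229, 0.2973]), np.float64(0.0003), 230)
plate ((0.5230997204780579, 0.2981397211551666), 0.028976883739233017) 0.01085645006103977
plate slope [ 0.002 -0.007  0.011]
rows 7 shift [ 0.0098 -0.0014  0.0383] turn [ 2.e-05 -4.e-05  9.e-05] |mm/row| 15.8
```

Emit:
step_arm(series="0.0098 -0.0012 0.0383 0 0 0 1;0.0098 -0.0012 0.0383 0 0 0 1;0.0098 -0.0012 0.0383 0 0 0 1;0.0098 -0.0012 0.0383 0 0 0 1;0.0098 -0.0012 0.0383 0 0 0 1;0.0098 -0.0012 0.0383 0 0 0 1;0.0078 -0.0012 0.03 0 0 0 1;0 0 0 0 0 0 1", newtons=15)

```text
clock: 26.08
tcp_pos: [0.5235, 0.2902, 0.0353]
tool_rot: [[-0.104, 0.992, 0.072], [0.79, 0.127, -0.6], [-0.604, -0.005, -0.797]]
ft_force: [-0.6, 0.8, -0.3]
finger_gap: 0.0942
finger_force: 0.0
```

Emit:
step_arm(series="0 0 0 0 0 0 0.8;0 0 0 0 0 0 0.7;0 0 0 0 0 0 0.6;0 0 0 0 0 0 0.5;0 0 0 0 0 0 0.45;0 0 0 0 0 0 0.45;0 0 0 0 0 0 0.45;0 0 0 0 0 0 0.45")

```text
clock: 26.75
tcp_pos: [0.5252, 0.2921, 0.0384]
tool_rot: [[-0.102, 0.992, 0.077], [0.792, 0.128, -0.597], [-0.602, -0.0, -0.798]]
ft_force: [-0.5, 0.2, -0.2]
finger_gap: 0.0446
finger_force: 0.0
```

```bash
python3 - <<'E'
from h import *
now();plan((.5229,.2975,.035),Rt(),3)
E
```

```text
t 26.75 grasp [0.5251 0.2933 0.04  ] q [ 32.  34.  90. -34.  76.  39.] F [-0.55  0.24 -0.23] gap 0.0446 ff 0.0 err deg 0.03
rows 3 shift [ 0.0055 -0.0013  0.0011] turn [-1.e-05  2.e-05  1.e-05] |mm/row| 2.3
```

Emit:
step_arm(series="0.0055 -0.0013 0.0013 0 0 0 0.45;0.0055 -0.0013 0.0013 0 0 0 0.45;0.0055 -0.0013 0.0011 0 0 0 0.4;0 0 0 0 0 0 0.3;0 0 0 0 0 0 0.2;0 0 0 0 0 0 0.15;0 0 0 0 0 0 0.1;0 0 0 0 0 0 0.05")

```text
clock: 27.42
tcp_pos: [0.5232, 0.2962, 0.0332]
tool_rot: [[-0.102, 0.992, 0.077], [0.792, 0.128, -0.597], [-0.602, -0.0, -0.798]]
ft_force: [0.3, -0.4, 0.2]
finger_gap: 0.0155
finger_force: 15.0
```

Emit:
step_arm(series="0 0 0 0 0 0 0.05;0 0 0 0 0 0 0.05;-0.006 0 -0.008 0 0 0 0.05;-0.012 0 -0.016 0 0 0 0.05;-0.012 0 -0.016 0 0 0 0.05;-0.012 0 -0.016 0 0 0 0.05;-0.006 0 -0.008 0 0 0 0.05;0 0 0 0 0 0 0.05")

```text
clock: 28.08
tcp_pos: [0.524, 0.2968, 0.0671]
tool_rot: [[-0.101, 0.992, 0.079], [0.793, 0.128, -0.596], [-0.601, 0.002, -0.799]]
ft_force: [0.6, -0.6, -0.5]
finger_gap: 0.0152
finger_force: 15.0
```

```bash
python3 - <<'E'
from h import *
now();s=sensors.read_state();g=s["tcp_pos"]-.002*s["tool_rot"][:,2]
red(g[:2],g[2]-.035);plan((.5753,-.07,.235),Rt(),16);plan((.523,.2,.235),Rt(),8)
E
```

```text
t 28.08 grasp [0.5239 0.298  0.0687] q [ 32.  31.  90. -34.  78.  38.] F [ 0.57 -0.57 -0.45] gap 0.0152 ff 15.0 err deg 0.14
lid n 3786 top 0.0729 knob (array([0.5239, 0.298 ]), np.float64(0.0005), 707)
plate ((0.5241674780845642, 0.2986951768398285), 0.028851840645074844) 0.04477978410197575
plate slope [ 0.006 -0.019  0.045]
rows 16 shift [-0.0621  0.0007  0.014 ] turn [ 1.e-05 -0.e+00 -1.e-05] |mm/row| 25.5
rows 8 shift [-0.0556 -0.004  -0.0235] turn [ 2.e-05 -1.e-05 -1.e-05] |mm/row| 24.2
```

Emit:
step_arm(series="-0.03 -0.002 -0.02 0 0 0 0.05;-0.0556 -0.004 -0.0235 0 0 0 0.05;-0.0556 -0.004 -0.0235 0 0 0 0.05;-0.0556 -0.004 -0.0235 0 0 0 0.05;-0.0556 -0.004 -0.0235 0 0 0 0.05;-0.0556 -0.004 -0.0235 0 0 0 0.05;-0.0556 -0.004 -0.0235 0 0 0 0.05;-0.0556 -0.004 -0.0235 0 0 0 0.05")

```text
clock: 28.8
tcp_pos: [0.5223, 0.2053, 0.2255]
tool_rot: [[-0.103, 0.992, 0.076], [0.792, 0.128, -0.598], [-0.602, -0.002, -0.798]]
ft_force: [-0.4, 0.8, 0.2]
finger_gap: 0.0155
finger_force: 15.0
```

```bash
python3 - <<'E'
from h import *
now();plan((.5753,-.1403,.208),Rt(),14)
E
```

```text
t 28.80 grasp [0.5221 0.2065 0.2271] q [ 25.  13.  96. -35.  85.  25.] F [-0.37  0.84  0.17] gap 0.0155 ff 15.0 err deg 0.1
rows 14 shift [-0.0479  0.0015  0.0405] turn [-1.e-05  1.e-05  1.e-05] |mm/row| 25.1
```

Emit:
step_arm(series="-0.0479 0.0015 0.0405 0 0 0 0.05;-0.0479 0.0015 0.0405 0 0 0 0.05;-0.0479 0.0015 0.0405 0 0 0 0.05;-0.0479 0.0015 0.0405 0 0 0 0.05;-0.0479 0.0015 0.0405 0 0 0 0.05;-0.0479 0.0015 0.0405 0 0 0 0.05;-0.0479 0.0015 0.0405 0 0 0 0.05;-0.0479 0.0015 0.0405 0 0 0 0.05")

```text
clock: 29.47
tcp_pos: [0.5528, 0.0067, 0.2134]
tool_rot: [[-0.103, 0.992, 0.076], [0.792, 0.128, -0.597], [-0.602, -0.001, -0.798]]
ft_force: [0.7, 0.4, -0.8]
finger_gap: 0.0151
finger_force: 15.0
```

Emit:
step_arm(series="-0.0479 0.0015 0.0405 0 0 0 0.05;-0.0479 0.0015 0.0405 0 0 0 0.05;-0.0479 0.0015 0.0405 0 0 0 0.05;-0.0479 0.0015 0.0405 0 0 0 0.05;-0.024 0.001 0.02 0 0 0 0.05;-0.012 0 0.01 0 0 0 0.05;0 0 0 0 0 0 0.05;0 0 0 0 0 0 0.05")

```text
clock: 30.13
tcp_pos: [0.571, -0.1091, 0.2072]
tool_rot: [[-0.103, 0.992, 0.076], [0.792, 0.128, -0.597], [-0.602, -0.001, -0.799]]
ft_force: [-0.7, 0.4, -0.6]
finger_gap: 0.0156
finger_force: 15.0
```

```bash
cat >> h.py <<'E'
def lidcheck():
    now();s=sensors.read_state();g=s["tcp_pos"]-.002*s["tool_rot"][:,2]
    f,P,h=red(g[:2],g[2]-.0348)
    c=np.array([.5753,-.1404]);r=np.hypot(*(P[:,:2]-c).T);nr=~(((h[:,0]<8)|(h[:,0]>172))&(h[:,1]>150))
    blue=(h[:,0]>100)&(h[:,0]<130)&(h[:,1]>120)
    W=P[nr&~blue&(r<.034)&(r>.0235)&(P[:,2]>.131)&(P[:,2]<.1535)];print("white collar",circ(W,.0255,c))
    W=P[nr&(r<.04)&(P[:,2]>.12)&(P[:,2]<.16)];print("white top",np.percentile(W[:,2],99))
    B=P[blue&(r<.04)&(P[:,2]>.099)&(P[:,2]<.121)];print("blue collar",circ(B,.031,c))
    return f
E
python3 - <<'E'
from h import *
f=lidcheck();cv2.imwrite("pics/w7.png",f["img"][...,::-1])
E
```

```text
t 30.13 grasp [ 0.5709 -0.1079  0.2088] q [ -7.   5. 107. -40.  64.   3.] F [-0.72  0.39 -0.59] gap 0.0156 ff 15.0 err deg 0.05
lid n 3764 top 0.2131 knob (array([ 0.5709, -0.108 ]), np.float64(0.0005), 711)
plate ((0.5706862807273865, -0.10752216726541519), 0.02913358435034752) 0.18493624378084406
plate slope [ 0.001 -0.018  0.185]
white collar (array([ 0.5758, -0.141 ]), np.float64(0.0003), 545)
white top 0.14356468322475965
blue collar (array([ 0.5753, -0.1405]), np.float64(0.0003), 929)
```

View pics/w7.png

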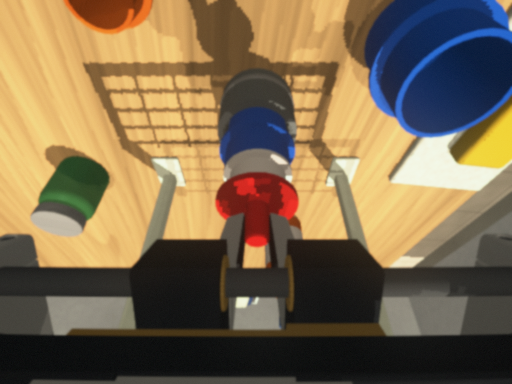

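The lid at (257,200) is level, with the stack at (258,130) behind it. I'll move the remaining 33 mm in at the same height.

```bash
python3 - <<'E'
from h import *
plan((.5758,-.1408,.206),Rt(),5)
E
```

```text
rows 5 shift [-0.0125  0.0003  0.0113] turn [0.e+00 0.e+00 3.e-05] |mm/row| 6.7
```

Emit:
step_arm(series="-0.0065 0.0003 0.0055 0 0 0 0.05;-0.0125 0.0003 0.0113 0 0 0 0.05;-0.0125 0.0003 0.0113 0 0 0 0.05;-0.0125 0.0003 0.0113 0 0 0 0.05;-0.0125 0.0003 0.0113 0 0 0 0.05;-0.006 0 0.0057 0 0 0 0.05;0 0 0 0 0 0 0.05;0 0 0 0 0 0 0.05")

```text
clock: 30.85
tcp_pos: [0.5759, -0.1433, 0.2043]
tool_rot: [[-0.102, 0.992, 0.076], [0.792, 0.127, -0.597], [-0.602, -0.001, -0.798]]
ft_force: [1.3, -0.2, -0.9]
finger_gap: 0.0156
finger_force: 15.0
```

```bash
python3 - <<'E'
from h import *
lidcheck();plan((.5756,-.1407,.196),Rt(),4)
E
```

```text
t 30.85 grasp [ 0.5758 -0.1421  0.2059] q [-10.   6. 106. -41.  62.   0.] F [ 1.28 -0.24 -0.88] gap 0.0156 ff 15.0 err deg 0.06
lid n 3759 top 0.2102 knob (array([ 0.5758, -0.1421]), np.float64(0.0005), 713)
plate ((0.5758935213088989, -0.14139974117279053), 0.028925783932209015) 0.18210722551511402
plate slope [ 0.003 -0.02   0.182]
white collar (array([ 0.5758, -0.1409]), np.float64(0.0003), 1250)
white top 0.15591500763629576
blue collar (array([ 0.5753, -0.1405]), np.float64(0.0002), 1057)
rows 4 shift [ 0.0043 -0.      0.0046] turn [-3.e-05  2.e-05  0.e+00] |mm/row| 2.5
```

Emit:
step_arm(series="0.0043 0 0.0046 0 0 0 0.05;0.0043 0 0.0046 0 0 0 0.05;0.0043 0 0.0046 0 0 0 0.05;0.0043 0 0.0046 0 0 0 0.05;0 0 0 0 0 0 0.05;0 0 0 0 0 0 0.05;0 0 0 0 0 0 0.05;0 0 0 0 0 0 0.05")

```text
clock: 31.57
tcp_pos: [0.576, -0.1419, 0.1946]
tool_rot: [[-0.102, 0.992, 0.077], [0.792, 0.128, -0.597], [-0.602, -0.0, -0.798]]
ft_force: [-0.1, -0.7, -0.8]
finger_gap: 0.0156
finger_force: 15.0
```

```bash
python3 - <<'E'
from h import *
lidcheck();plan((.5756,-.1407,.1865),Rt(),5)
E
```

```text
t 31.57 grasp [ 0.5758 -0.1407  0.1962] q [-10.   7. 107. -41.  61.   1.] F [-0.11 -0.66 -0.78] gap 0.0156 ff 15.0 err deg 0.04
lid n 3753 top 0.2005 knob (array([ 0.5758, -0.1408]), np.float64(0.0005), 704)
plate ((0.5763898491859436, -0.1399495154619217), 0.028994521126151085) 0.1723192127015282
plate slope [ 0.003 -0.018  0.172]
white collar (array([ 0.5758, -0.141 ]), np.float64(0.0003), 1384)
white top 0.15596701843659622
blue collar (array([ 0.5753, -0.1405]), np.float64(0.0002), 1155)
rows 5 shift [ 0.0029 -0.0001  0.0039] turn [-0.e+00  2.e-05  0.e+00] |mm/row| 1.9
```

Emit:
step_arm(series="0.0029 0 0.0039 0 0 0 0.05;0.0029 0 0.0039 0 0 0 0.05;0.0029 0 0.0039 0 0 0 0.05;0.0029 0 0.0039 0 0 0 0.05;0.0029 0 0.0039 0 0 0 0.05;0 0 0 0 0 0 0.05;0 0 0 0 0 0 0.05;0 0 0 0 0 0 0.05")

```text
clock: 32.28
tcp_pos: [0.5759, -0.1419, 0.1847]
tool_rot: [[-0.103, 0.992, 0.077], [0.792, 0.128, -0.597], [-0.602, -0.001, -0.798]]
ft_force: [0.5, 0.6, -0.3]
finger_gap: 0.0155
finger_force: 15.0
```

Emit:
step_arm(series="0.0008 0 0.001 0 0 0 0.05;0 0 0 0 0 0 0.05;0.0008 0 0.001 0 0 0 0.05;0 0 0 0 0 0 0.05;0.0008 0 0.001 0 0 0 0.05;0 0 0 0 0 0 0.05;0 0 0 0 0 0 0.05;0 0 0 0 0 0 0.05")

```text
clock: 32.95
tcp_pos: [0.5759, -0.1418, 0.1832]
tool_rot: [[-0.103, 0.992, 0.077], [0.792, 0.128, -0.597], [-0.602, -0.001, -0.798]]
ft_force: [0.2, -0.1, -0.2]
finger_gap: 0.0155
finger_force: 15.0
```

Emit:
step_arm(series="0.0008 0 0.001 0 0 0 0.05;0 0 0 0 0 0 0.05;0.0008 0 0.001 0 0 0 0.05;0 0 0 0 0 0 0.05;0.0006 0 0.0008 0 0 0 0.05;0 0 0 0 0 0 0.05;0 0 0 0 0 0 0.05;0 0 0 0 0 0 0.05")

```text
clock: 33.62
tcp_pos: [0.5763, -0.142, 0.1827]
tool_rot: [[-0.102, 0.992, 0.078], [0.791, 0.128, -0.598], [-0.603, 0.0, -0.798]]
ft_force: [-1.3, -0.6, 5.3]
finger_gap: 0.0153
finger_force: 15.0
```

Seated at the expected height. I'll relax, open, check, and retreat.

Emit:
step_arm(series="-0.0006 0 -0.0008 0 0 0 0.05;-0.0006 0 -0.0008 0 0 0 0.05;0 0 0 0 0 0 0.18;0 0 0 0 0 0 0.25;0 0 0 0 0 0 0.35;0 0 0 0 0 0 0.5;0 0 0 0 0 0 0.6;0 0 0 0 0 0 0.6")

```text
clock: 34.28
tcp_pos: [0.5757, -0.1418, 0.1823]
tool_rot: [[-0.103, 0.992, 0.076], [0.792, 0.128, -0.597], [-0.602, -0.001, -0.798]]
ft_force: [-0.1, -0.5, 0.1]
finger_gap: 0.0464
finger_force: 0.0
```

Emit:
step_arm(series="0 0 -0.01 0 0 0 0.6;0 0 -0.025 0 0 0 0.6;0 0 -0.03 0 0 0 0.6;0 0 -0.03 0 0 0 0.6;0 0 -0.03 0 0 0 0.6;0 0 -0.03 0 0 0 0.6;0 0 -0.02 0 0 0 0.6;0 0 0 0 0 0 0.6")

```text
clock: 34.95
tcp_pos: [0.5715, -0.0989, 0.2409]
tool_rot: [[-0.101, 0.992, 0.081], [0.791, 0.13, -0.598], [-0.603, 0.003, -0.798]]
ft_force: [0.3, -0.1, 0.5]
finger_gap: 0.0568
finger_force: 0.0
```

```bash
python3 - <<'E'
from h import *
now();f,P,h=red((.5758,-.141),.1495);cv2.imwrite("pics/w8.png",f["img"][...,::-1])
c=(.5755,-.1405);r=np.hypot(P[:,0]-c[0],P[:,1]-c[1])
blue=(h[:,0]>100)&(h[:,0]<130)&(h[:,1]>120)
B=P[blue&(r<.04)&(P[:,2]>.099)&(P[:,2]<.121)];print("blue collar",circ(B,.031,c))
W=P[~blue&(r<.034)&(r>.0235)&(P[:,2]>.131)&(P[:,2]<.1535)];print("white collar",circ(W,.0255,c))
E
```

```text
t 34.95 grasp [ 0.5714 -0.0978  0.2425] q [ -6.   3. 105. -39.  67.   1.] F [ 0.27 -0.08  0.49] gap 0.0568 ff 0.0 err deg 0.22
lid n 2163 top 0.1886 knob (array([ 0.5758, -0.1408]), np.float64(0.0004), 308)
plate ((0.5763254165649414, -0.13979896903038025), 0.02896534651517868) 0.160485131785211
plate slope [ 0.002 -0.011  0.16 ]
blue collar (array([ 0.5753, -0.1405]), np.float64(0.0003), 657)
white collar (array([ 0.5758, -0.141 ]), np.float64(0.0003), 726)
```

View pics/w8.png

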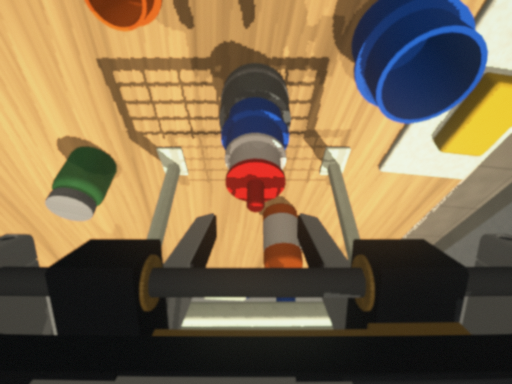

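The stack at (255,140) is complete: it is level, coaxial within 1 mm, and the gripper is clear. I'm handing it in.

```bash
python3 -c "
from rig import workorder
print(workorder.job_done())"
```

```text
the job is handed in; nothing more can be done
None
```

The job is handed in: the blue cup stands on the tub's insert, the white cup is nested in it and the red lid is seated on top, all level, within 1 mm of one axis and released. The hand-in call returned no verdict.

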